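Clamp a bottle on a bench shaker with an indexed spring-plunger clamp

ROBOT

A 7-joint arm with a two-finger parallel gripper is mounted at the origin on a cart in front of the work surface, level with it; the furniture and walls round the work are solid. World frame = base frame: x ahead of the robot, y to its left, z up, the work surface at z = 0. Lengths are in mm, angles in rad, forces in N, time in s.
With the tool pointing down it reaches from about 400 to 875 mm from the base axis. Payload 4.4 kg.
Tool frame: the origin (TCP) lies midway between the tips of the shut fingers; the grasp point (between the pads) lies 19 mm behind it (ctrl.pinch_z is the distance from the TCP to the grasp point, in mm); z points along the fingers, y is the line along which they close (so a half turn about z gives the same grasp; the last joint's range is limited). The gripper opens to 85 mm and grips with 20 to 120 N. Pads are 22 mm wide; open, the fingers measure 114 mm over their backs; the gripper's body (76 mm by 85 mm) begins 54 mm behind the grasp point. The pads swing forward as they close: fully open they stand 13 mm farther back than shut.
Start: joints at [1.078, 0.628, 0.038, 1.517, -0.027, 0.996, -0.02], TCP at [269.102, -591.694, 231.313] pointing down, gripper open.
Joint ranges: [-3.06, 3.06], [-0.37, 2.12], [-1.25, 1.32], [0.18, 2.47], [-1.1, 4.24], [0.23, 1.98], [-2.94, 2.94]. Speed limits (rad/s): [2.57, 2.57, 3.14, 3.14, 3.14, 3.14, 3.14].

INTERFACE

Orientations are given as [roll, pitch, yaw] about the fixed x, y, z axes, in that order (R = Rz(yaw) Ry(pitch) Rx(roll)).
In Python, from cell import read_state, cams, order, ctrl gives the robot as it stands.
- The arm moves only by the tool move_arm, never from a script. Its argument "targets" is text: rows parted by semicolons, each of 7 numbers parted by spaces: the gripper's target within -1 to 1 (fully open at 1, half-way at 0, shut at -1), then the shift along the tool's x, y, z in cm, then the turn, a rotation vector about the tool's x, y, z in degrees. A call has 1 to 5 rows; each row shifts and turns the commanded pose from where the row before left it, along the tool's axes as they then stand; what a row does not reach is not made up. A row lasts 1/12 s, in which the tool goes at most 41.7 mm and 7.16 degrees, less where a joint would pass 70% of its speed; a pose out of reach is approached as far as the arm can. A call with a gripper value outside its range is refused whole. The fingers move at their own pace and stop on an object; the grip force is fixed at half the most. Time passes only in rows, so rows that do not move let the fingers close. It gives the time, the measured TCP pose, the force, the opening and the grip force at its end, in the units of the state.
- read_state(): the state, without advancing time (a new reading comes with each control period).
- cams.get_image(name): name is "scene" or "top" or "wrist"; returns a dict with "color" (420x560x3 uint8, red, green, blue), "fovy" (degrees; the focal length in pixels is half the picture's height over the tangent of half this angle, whatever the lens; pixels are square), "cx", "cy" (the principal point, pixels), "rvec" (rotation vector, rad) and "tvec" (3), from world to camera coordinates, as OpenCV has them. Camera axes: x right, y down, z forward; pixel columns grow to the right and rows downward; lengths in mm; the calibration is good to about 2 mm. A picture is of the moment at which its call begins. There is no depth.
- order.finish_job(): hands the job in; it is judged then, once.
The state is a dict: "clock": time; "qpos": joint angles; "qd": joint speeds; "tau": joint torques, N m; "eef_pos": TCP position; "tool_rot": TCP orientation; "force": force on the tool from outside, world axes, zero at the start; "torque": the same for the moment, N m; "width": finger opening in mm; "gripper_force": force on a finger pad.
Only numpy, scipy, OpenCV 4.12 (cv2) and the standard library are available. Lean on these libraries where they do the work, as an engineer would, in place of code of your own. Each camera call takes 0.05 s, during which the arm holds its last target. There are 200 camera calls.

TASK

Load the small clear wide-mouthed bottle (white cap as wide as its body) on the bench shaker: set it down gently and upright on the platform between the two V jaws. Then pull up the red plunger knob, slide the clamp along its tube until the spring jaw holds the bottle firmly in the fixed jaw, and let the plunger drop fully home into the hole there so that the clamp stays locked. Leave the amber and the blue-capped bottle standing where they are.

Things in the scene. Friction and masses are not known exactly. Their poses are not given: they have to be found in the camera images.
- bottle_mid (a point): Centre (half-way up, 47 mm above its foot) of the bottle to load: clear wide-mouthed bottle, pale yellowish inside, with a ribbed white cap nearly as wide as its body; round, 44 mm across, 94 mm tall (cap from 69 mm up, 42 mm across), 0.11 to 0.23 kg, loose, on the worktop at the start. z points up along it.
- wide_bottle: The same wide-mouthed bottle; origin at the centre of its foot.
- shaker: Low bench shaker, fixed, switched off. Origin: worktop level under its middle; x points to its far long side (away from the front panel with display), y to the fixed jaw, z up. Platform 200 mm (x) by 310 mm (y); its dark rubber mat, where the bottle stands, is 64 mm above the worktop. A square 24 mm tube along y at x = -75 mm carries the clamp. All but the red knob stays below 115 mm.
- fixed_jaw (a point): Bottom of the V of the fixed jaw (90 degree V, rubber faced, opening towards -y of the shaker), 90 mm above the worktop. It sits on a blue arm along x from a blue block on the tube. Both jaws span 77 to 103 mm above the worktop and reach about 30 mm to either side in x.
- seat (a point): Point on the mat (64 mm above the worktop) under the bottle's axis when it sits in the fixed jaw: x = 40, y = 56 mm in the shaker's frame, same axes. With the clamp open the bottle fits down with its axis 0 to 45 mm from here towards -y. The moving jaw pushes it along the mat into the fixed jaw; the V shapes centre it if it stands within 6 mm in x.
- spring_jaw: Moving V jaw, 90 degrees, opening towards +y of the shaker, on sprung guide rods on the arm of the sliding clamp. Origin at the bottom of its V, 90 mm above the worktop. It gives way up to 8 mm towards -y: 5 N at first, 10.6 N at 8 mm.
- clamp_slide (a joint): Position (m) of the sliding clamp (blue sleeve 36 by 36 by 56 mm long, arm, spring jaw) on the tube, growing towards the fixed jaw. The tube has 11 mm holes on top every 20 mm: -0.040, -0.020, 0, ... 0.120. Starts locked at 0. The hole at 0.060 clamps the bottle, the jaw then pressed back about 4 mm (touch begins near 0.056). About 1.5 N of friction with the pin up.
- plunger (a joint): Height (m) of the plunger: 0 = pin fully down in a hole, 0.009 = pin tip riding on the tube between holes, 0.013 = fully pulled. A spring pulls it down, 6 N at 0, 9 N at 0.013. The pin is 8 mm thick with a round tip and locks the clamp while in a hole, with about 1.5 mm play either way.
- knob_grip (a point): Centre of the red plunger knob, 25 mm across, 26 mm tall, upright axis; 131 mm above the worktop while the pin is home. It rides on the sliding clamp, above the tube, and is pulled straight up. With the pin home, the sleeve's top lies 29 mm below this point and the nut under the knob (25 mm across) 25 mm below it.
- amber_bottle: Bystander: amber bottle with white cap, 46 mm across, 105 mm tall, loose. Origin at the centre of its foot.
- blue_bottle: Bystander: clear bottle with a bright blue cap, 60 mm across, 138 mm tall, loose. Origin at the centre of its foot.
There are look-alikes about, which are no part of the job. What is shaped like the wide_bottle but green is not meant.

How it is judged (in metres and radians):
On the way, in this order (a step that is already met when the one before it is completed fails the run):
1. the wide-mouthed bottle stands on the mat between the jaws, upright and let go, with the clamp still open (angle between bottle_mid's own z axis and vertical below 0.06 rad and z of bottle_mid in the frame of seat between 0.044 and 0.051 m and x of bottle_mid in the frame of seat between -0.02 and 0.02 m and y of bottle_mid in the frame of seat between -0.06 and 0.01 m and contact force between the fingers and wide_bottle below 0.2 N), for 0.2 s.
2. the plunger is out of its hole and the clamp has been slid towards the bottle (value of joint plunger above 0.0065 m and value of joint clamp_slide above 0.012 m), for 0.1 s.
At the end, for the whole second after the job is handed in: The wide-mouthed bottle stands on the mat, upright within 0.06 rad, its axis within 6 mm of the seat in the fixed jaw, at rest, pressed by the spring jaw with more than 1.5 N; the plunger is home (joint below 0.002) in the hole at 0.060 (clamp within 3.5 mm of it) (angle between bottle_mid's own z axis and vertical below 0.06 rad and z of bottle_mid in the frame of seat between 0.044 and 0.051 m and horizontal distance between bottle_mid and seat below 0.006 m and value of joint plunger below 0.002 m and value of joint clamp_slide between 0.0565 and 0.0635 m and contact force between spring_jaw and wide_bottle above 1.5 N and linear speed of wide_bottle below 0.02 m/s); the robot touches nothing.
It fails at once if the wide-mouthed bottle is tipped over (more than 0.5 rad) (angle between bottle_mid's own z axis and vertical above 0.5 rad).
It fails at once if the wide-mouthed bottle is dropped or slammed onto the mat (faster than 0.3 m/s within 12 mm above it) (z of bottle_mid in the frame of seat between 0.03 and 0.059 m and horizontal distance between bottle_mid and seat below 0.08 m and linear speed of wide_bottle above 0.3 m/s).
It fails at once if the amber or the blue-capped bottle is knocked over or moved by more than 30 mm (distance of any of amber_bottle, blue_bottle from where it was at the start of the episode above 0.03 m or angle between any of amber_bottle, blue_bottle's own z axis and vertical above 0.4 rad).
It also fails if it takes over 48 s, if anything falls off the work surface, if the arm or the gripper's body presses on something with over 40 N, if the wrist force passes 120 N, or if a joint passes its speed limit or range.

## Working session

There is one attempt and no reset: what is moved stays moved. The work goes in short steps, Python scripts to look and compute and a tool call to move; the robot and the scene stay as the last step left them, time stands still between calls to the robot, and variables do not carry over. Pictures are saved under pics/ and viewed, at most 10 in all, crops included, and the job is handed in when it is done.

Besides the shell and the picture viewer there is one more tool, called after "Emit:" by a JSON object that holds its "name" and its "arguments". move_arm: Moves the arm, as the interface text tells. Its arguments: {"type":"object","properties":{"targets":{"type":"string"}},"required":["targets"]}

```bash
mkdir -p pics; ls
cat > h.py <<'E'
import numpy as np,cv2
from cell import read_state,cams,order,ctrl
def grab(n,f):
    d=cams.get_image(n); cv2.imwrite('pics/'+f+'.png',d['color'][:,:,::-1]); 
    np.save('pics/'+f+'.npy',{k:d[k] for k in d},allow_pickle=True); return d
def load(f): return np.load('pics/'+f+'.npy',allow_pickle=True).item()
def cam(d):
    R=cv2.Rodrigues(np.array(d['rvec'],float))[0]; t=np.array(d['tvec'],float).ravel()
    f=d['color'].shape[0]/2/np.tan(np.radians(d['fovy'])/2); return R,t,f
def ray(d,u,v):
    R,t,f=cam(d); return -R.T@t, R.T@np.array([(u-d['cx'])/f,(v-d['cy'])/f,1])
def onz(d,u,v,z):
    c,r=ray(d,u,v); return c+r*(z-c[2])/r[2]
def proj(d,p):
    R,t,f=cam(d); q=R@np.array(p,float)+t; return q[0]/q[2]*f+d['cx'],q[1]/q[2]*f+d['cy']
E
python3 - <<'E'
from h import *
a=grab('scene','s0');b=grab('top','t0')
for d in(a,b):print(d['fovy'],d['cx'],d['cy'],ray(d,280,210))
s=read_state();print(s['clock'],s['eef_pos'],s['tool_rot'],s['width'],ctrl.pinch_z)
E
```

```text
pics
46.40434091306777 284.19072708969395 207.0349798023305 (array([-181.40503083,  483.59454728,  660.40511731]), array([ 0.73055378, -0.385739  , -0.56356578]))
47.806611787116076 284.9560201461461 208.27385621931708 (array([ 426.34323624,  107.66707994, 1148.62680365]), array([ 0.08500511,  0.02676201, -0.99608263]))
0.1 [ 268.86651055 -591.17448813  230.47600549] [-3.13989127e+00  4.39924033e-05  4.26809941e-01] 85.21616237255063 18.700000000000003
```

View pics/s0.png

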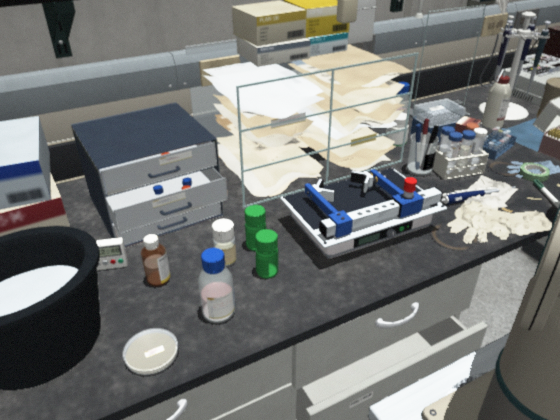

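View pics/t0.png

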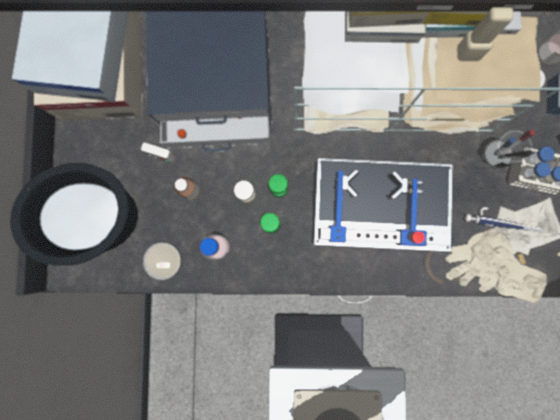

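Run:
```python
from h import *
a=load('s0');b=load('t0')
def crop(d,x0,y0,x1,y1,s): return cv2.resize(d['color'][y0:y1,x0:x1,::-1],None,fx=s,fy=s,interpolation=cv2.INTER_CUBIC)
c1=crop(b,310,155,460,255,4) #600x400
c2=crop(a,130,200,290,330,1.25)
c3=crop(b,160,160,300,260,1.4)
o=np.zeros((600,800,3),np.uint8)
o[:400,:600]=c1
c2=crop(a,190,200,290,290,2.2);o[400:400+c2.shape[0],:c2.shape[1]]=c2
c3=crop(b,165,165,295,255,2.2);o[400:400+c3.shape[0],230:230+c3.shape[1]]=c3
cv2.imwrite('pics/crop0.png',o)
im=b['color'].astype(int);hsv=cv2.cvtColor(b['color'],cv2.COLOR_RGB2HSV)
def comps(m,mn=20):
    n,l,s,c=cv2.connectedComponentsWithStats(m.astype(np.uint8))
    return [(c[i].round(1),s[i]) for i in range(1,n) if s[i][4]>=mn]
red=((hsv[...,0]<8)|(hsv[...,0]>172))&(hsv[...,1]>150)&(hsv[...,2]>100)
for c,s in comps(red): print('red',c,s,onz(b,*c,144).round(1))
w=(im.min(2)>170);w[:,:230]=0;w[:,262:]=0;w[:175]=0;w[205:]=0
for c,s in comps(w): print('cap',c,s,onz(b,*c,94).round(1))
red=0
blue=(hsv[...,0]>100)&(hsv[...,0]<130)&(hsv[...,1]>120)&(hsv[...,2]>60)
for c,s in comps(blue): print('blue',c,s,onz(b,*c,110).round(1))
hs=cv2.cvtColor(a['color'],cv2.COLOR_RGB2HSV);red=((hs[...,0]<8)|(hs[...,0]>172))&(hs[...,1]>150)&(hs[...,2]>100)
for c,s in comps(red): print('sred',c,s,onz(a,*c,131).round(1))
m=(a['color'].astype(int).min(2)>150)
for c,s in comps(m): 
  if 205<c[0]<240 and 210<c[1]<250: print('scap',c,s,onz(a,*c,82).round(1))
```

```text
red [417.7 236.7] [413 232  11  10  92] [ 457.8 -156.3  144. ]
cap [243.2 189.8] [234 181  19  19 287] [561.2 219.1  94. ]
blue [78.3 88.1] [59 86 40  5 55] [788.9 595.9 110. ]
blue [546.2 153.3] [539 147  15  13 136] [ 645.  -450.2  110. ]
blue [542.7 169. ] [537 163  13  13 125] [ 609.9 -441.2  110. ]
blue [557.  173.1] [554 167   6  13  56] [ 601. -472.  110.]
blue [338.3 212.6] [330 171  16  71 468] [510.2   7.5 110. ]
blue [411. 215.] [401 179  17  66 401] [ 506.2 -151.4  110. ]
blue [208.2 246.1] [200 238  18  17 248] [434.4 292.1 110. ]
sred [409.9 183.8] [404 177  13  15 148] [ 461.9 -162.2  131. ]
scap [223.1 226. ] [212 218  22  21 290] [572.3 214.4  82. ]
scap [223.9 244.4] [215 239  19  10 112] [516.7 235.8  82. ]
```

View pics/crop0.png

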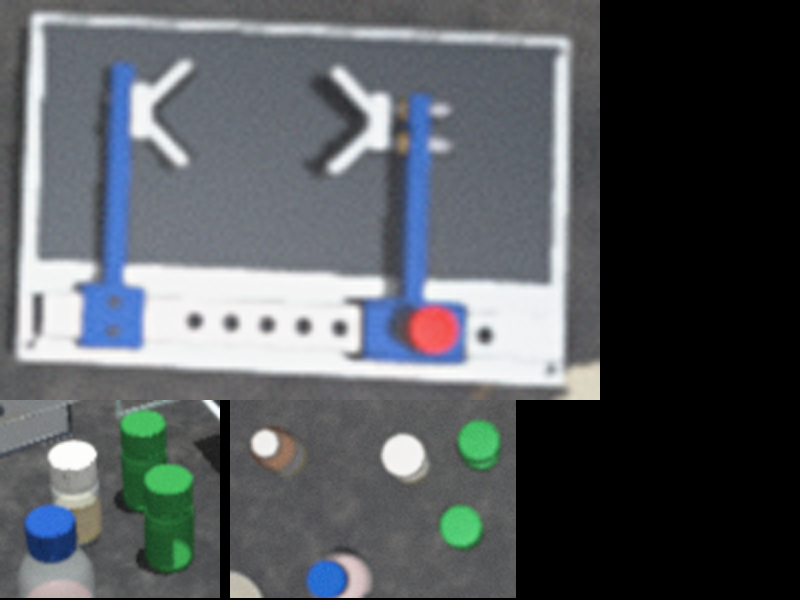

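Run:
```python
from h import *
b=load('t0')
P=lambda x,y,z: onz(b,310+(x+.5)/4-.5,155+(y+.5)/4-.5,z)
H=[(.12,195,321),(.1,231,323),(.08,267,325),(.06,304,326),(.04,340,328),(-.04,485,335)]
W=np.array([P(x,y,96)[:2] for _,x,y in H]);s=np.array([h[0]*1e3 for h in H])
k=np.polyfit(s,W,1);print('per mm',k[0],'norm',np.linalg.norm(k[0]),'yaw',np.arctan2(-k[0][0],k[0][1]),'hole0',k[1])
u=k[0]/np.linalg.norm(k[0]);ex=np.array([u[1],-u[0]])
# platform corners (mat white frame) approx height 64-70
C=[P(x,y,66)[:2] for x,y in[(33,15),(569,40),(565,383),(18,358)]]
ctr=np.mean(C,0)
print('sides',[np.linalg.norm(C[i]-C[i-1]).round(1) for i in range(4)],'ctr',ctr)
print('platform yaw',np.arctan2(*( (C[0]-C[1]+C[3]-C[2])[[0,1]]*[-1,1])))
print('hole0 in shaker',(k[1]-ctr)@ex,(k[1]-ctr)@u,'seat',ctr+40*ex+56*u)
fj=P(150,110,103)[:2];print('fj sh',(fj-ctr)@ex,(fj-ctr)@u)
sj=P(372,121,103)[:2];print('sj sh',(sj-ctr)@ex,(sj-ctr)@u)
kn=onz(b,417.7,236.7,144)[:2];print('knob',kn,'sh',(kn-ctr)@ex,(kn-ctr)@u)
```

```text
per mm [0.03896117 0.99834039] norm 0.9991003480135404 yaw -0.03900614107479285 hole0 [ 457.48089582 -157.97223006]
sides [np.float64(198.1), np.float64(308.3), np.float64(196.7), np.float64(309.6)] ctr [ 534.30660583 -100.05713348]
platform yaw -0.0389600396874247
hole0 in shaker -74.50880144681469 -60.86695851000748 seat [576.45997014 -45.65957952]
fj sh 41.162100658810935 88.90931394385163
sj sh 40.644144544043506 -33.99133212229601
knob [ 457.83892643 -156.3140019 ] sh -74.2157078487675 -59.19602981209417
```

Emit:
{"name": "move_arm", "arguments": {"targets": "1 0 0 0 0 0 -7; 1 0 0 0 0 0 -7; 1 0 0 0 0 0 -7; 1 0 0 0 0 0 -7; 1 0 0 0 0 0 -7"}}

```text
clock: 0.52
eef_pos: [268.9, -591.4, 230.8]
tool_rot: [-3.141, -0.001, 1.044]
force: [-0.1, 0.5, -0.1]
width: 85.2
gripper_force: 0.0
```

Emit:
{"name": "move_arm", "arguments": {"targets": "1 0 0 0 0 0 -7; 1 0 0 0 0 0 -7; 1 0 0 0 0 0 -7; 1 0 0 0 0 0 -7; 1 0 0 0 0 0 0"}}

```text
clock: 0.93
eef_pos: [268.8, -591.5, 230.7]
tool_rot: [-3.141, -0.001, 1.529]
force: [-0.6, -0.3, -0.3]
width: 85.2
gripper_force: 0.0
```

Emit:
{"name": "move_arm", "arguments": {"targets": "1 3.9 1.2 0 0 0 0; 1 3.9 1.2 0 0 0 0; 1 3.9 1.2 0 0 0 0; 1 3.9 1.2 0 0 0 0; 1 3.9 1.2 0 0 0 0"}}

```text
clock: 1.35
eef_pos: [337.8, -397.6, 231.1]
tool_rot: [-3.141, -0.0, 1.522]
force: [0.5, 0.3, 0.2]
width: 85.2
gripper_force: 0.0
```

Emit:
{"name": "move_arm", "arguments": {"targets": "1 3.9 1.2 0 0 0 0; 1 3.9 1.2 0 0 0 0; 1 3.9 1.2 0 0 0 0; 1 3.9 1.2 0 0 0 0; 1 3.9 1.2 0 0 0 0"}}

```text
clock: 1.77
eef_pos: [406.5, -205.6, 231.4]
tool_rot: [3.141, 0.0, 1.522]
force: [0.8, 0.1, 0.5]
width: 85.4
gripper_force: 0.0
```

Emit:
{"name": "move_arm", "arguments": {"targets": "1 3.9 1.2 0 0 0 0; 1 3.9 1.2 0 0 0 0; 1 3.9 1.2 0 0 0 0; 1 3.9 1.2 0 0 0 0; 1 3.9 1.2 0 0 0 0"}}

```text
clock: 2.18
eef_pos: [475.1, -13.4, 231.4]
tool_rot: [3.142, 0.0, 1.522]
force: [1.3, -0.3, 0.4]
width: 85.1
gripper_force: 0.0
```

Emit:
{"name": "move_arm", "arguments": {"targets": "1 3.9 1.2 0 0 0 0; 1 3.9 1.2 0 0 0 0; 1 3.9 1.2 0 0 0 0; 1 2.5 1 0 0 0 0; 1 0 0 0 0 0 0"}}

```text
clock: 2.6
eef_pos: [528.7, 132.5, 231.5]
tool_rot: [3.139, -0.006, 1.531]
force: [0.4, 0.4, 0.5]
width: 85.2
gripper_force: 0.0
```

Run:
```python
from h import *
d=grab('wrist','w0');s=read_state();print(s['clock'],s['eef_pos'],s['tool_rot'],ray(d,280,210),proj(d,(561,219,94)))
```

```text
2.65 [527.52827982 128.49308879 231.09781667] [ 3.14134558e+00 -2.13448262e-03  1.52875634e+00] (array([531.3192631 , 204.69581959, 375.16587517]), array([-0.00733431, -0.26758019, -0.96362183])) (np.float64(312.3964721156034), np.float64(106.3600187619838))
```

View pics/w0.png

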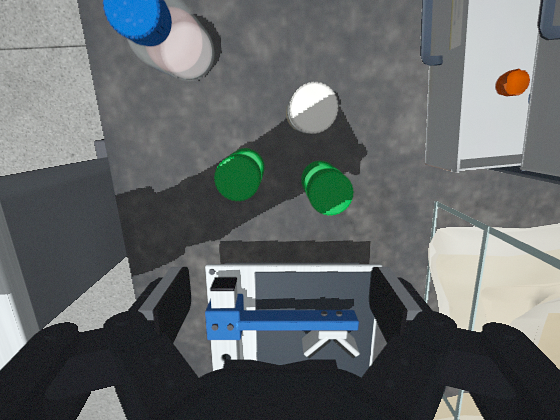

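```bash
cat >> h.py <<'E'
def go(p):
    from scipy.spatial.transform import Rotation as Ro
    s=read_state();R=Ro.from_euler('xyz',s['tool_rot']).as_matrix()
    print('at',s['eef_pos'].round(1) if hasattr(s['eef_pos'],'round') else s['eef_pos'],'rot',np.round(s['tool_rot'],4),'F',np.round(s['force'],1),'t',s['clock'],'shift cm',(R.T@(np.array(p)-s['eef_pos'])/10).round(2))
E
python3 - <<'E'
from h import *
d=load('w0')
m=cv2.inRange(d['color'],(120,120,120),(255,255,255));m[:80]=0;m[135:]=0;m[:,:280]=0;m[:,350:]=0
ct=max(cv2.findContours(m,0,1)[0],key=cv2.contourArea);c,r=cv2.minEnclosingCircle(ct);print(c,r)
p=onz(d,*c,94);print(p, np.linalg.norm(onz(d,c[0]+r,c[1],94)-p))
for q in((330,190),(240,175)):print(onz(d,*q,90))
go((p[0],p[1],231))
E
```

```text
(311.54052734375, 106.45945739746094) 26.258501052856445
[560.25487497 218.94755062  94.        ] 22.85731260014098
[577.48306475 143.35067613  90.        ]
[492.98355231 161.06009422  90.        ]
at [527.5 128.5 231.1] rot [ 3.1413e+00 -2.1000e-03  1.5288e+00] F [-0.2 -0.5 -0.9] t 2.65 shift cm [9.17 2.89 0.03]
```

Emit:
{"name": "move_arm", "arguments": {"targets": "1 3.1 1 0 0 0 0; 1 3.1 1 0 0 0 0; 1 3 0.95 0 0 0 0; 1 0 0 0 0 0 0; 1 0 0 0 0 0 0"}}

```text
clock: 3.07
eef_pos: [560.3, 215.6, 230.8]
tool_rot: [-3.141, 0.0, 1.526]
force: [-0.7, -1.4, -0.1]
width: 85.3
gripper_force: 0.0
```

Run:
```python
from h import *
go((561,219,57))
```

```text
at [560.3 215.6 230.8] rot [-3.1406e+00  3.0000e-04  1.5259e+00] F [-0.7 -1.4 -0.1] t 3.0667 shift cm [ 0.35  0.07 17.38]
```

Emit:
{"name": "move_arm", "arguments": {"targets": "1 0.3 0 3.6 0 0 0; 1 0 0 3.6 0 0 0; 1 0 0 3.6 0 0 0; 1 0 0 3.6 0 0 0; 1 0 0 2.8 0 0 0"}}

```text
clock: 3.48
eef_pos: [559.7, 214.1, 56.9]
tool_rot: [-3.139, 0.004, 1.522]
force: [-0.8, -0.5, 0.5]
width: 85.3
gripper_force: 0.0
```

Emit:
{"name": "move_arm", "arguments": {"targets": "1 0 0 0 0 0 0; 1 0 0 0 0 0 0; 0 0 0 0 0 0 0; -0.3 0 0 0 0 0 0; -1 0 0 0 0 0 0"}}

```text
clock: 3.9
eef_pos: [562.4, 218.3, 61.6]
tool_rot: [3.138, -0.001, 1.525]
force: [0.3, 0.8, -0.2]
width: 51.4
gripper_force: 0.0
```

Emit:
{"name": "move_arm", "arguments": {"targets": "-1 0 0 0 0 0 0; -1 0 0 0 0 0 0; -1 0 0 0 0 0 0; -1 0 0 0 0 0 0; -1 0 0 0 0 0 0"}}

```text
clock: 4.32
eef_pos: [562.3, 218.5, 61.6]
tool_rot: [3.138, -0.001, 1.526]
force: [-1.1, -1.5, 6.8]
width: 42.6
gripper_force: 60.4
```

Emit:
{"name": "move_arm", "arguments": {"targets": "-1 0 0 -1 0 0 0; -1 0 0 -3 0 0 0; -1 0 0 -4 0 0 0; -1 0 0 -4 0 0 0; -1 0 0 -3 0 0 0"}}

```text
clock: 4.73
eef_pos: [561.4, 218.7, 213.6]
tool_rot: [3.138, -0.002, 1.527]
force: [0.8, 0.1, -1.6]
width: 42.6
gripper_force: 61.3
```

Run:
```python
from h import *
s=read_state();print(s['width'],s['gripper_force'])
go((575.6,-65.6,212))
```

```text
42.64862851545624 61.28521800041199
at [561.4 218.7 213.6] rot [ 3.1384e+00 -1.7000e-03  1.5266e+00] F [ 0.8  0.1 -1.6] t 4.7333 shift cm [-28.34   2.67   0.11]
```

Emit:
{"name": "move_arm", "arguments": {"targets": "-1 -1.5 0.2 0 0 0 0; -1 -3 0.3 0 0 0 0; -1 -3.3 0.3 0 0 0 0; -1 -3.3 0.3 0 0 0 0; -1 -3.3 0.3 0 0 0 0"}}

```text
clock: 5.15
eef_pos: [568.2, 72.3, 210.5]
tool_rot: [3.141, 0.0, 1.527]
force: [-0.4, -1.4, -1.9]
width: 42.4
gripper_force: 61.3
```

Emit:
{"name": "move_arm", "arguments": {"targets": "-1 -3.3 0.3 0 0 0 0; -1 -3.3 0.3 0 0 0 0; -1 -3.3 0.3 0 0 0 0; -1 -2.5 0.2 0 0 0 0; -1 -1.5 0.2 0 0 0 0"}}

```text
clock: 5.57
eef_pos: [574.7, -70.5, 210.2]
tool_rot: [3.141, 0.003, 1.522]
force: [0.4, 0.8, -1.9]
width: 42.5
gripper_force: 61.3
```

Emit:
{"name": "move_arm", "arguments": {"targets": "-1 0 0 0 0 0 0; -1 0 0 0 0 0 0; -1 0 0 0 0 0 0; -1 0 0 0 0 0 0"}}

```text
clock: 5.9
eef_pos: [575.3, -63.8, 209.8]
tool_rot: [3.141, -0.001, 1.529]
force: [-0.0, -0.5, -0.6]
width: 42.7
gripper_force: 61.3
```

Run:
```python
from h import *
b=grab('top','t1');a=grab('scene','s1');w=grab('wrist','w1')
o=np.zeros((560,800,3),np.uint8)
o[:,:]=0
o[:280,:400]=cv2.resize(b['color'][140:260,300:471,::-1],(400,280))
o[280:,:400]=cv2.resize(a['color'][110:260,270:484,::-1],(400,280))
o[:300,400:]=cv2.resize(w['color'][...,::-1],(400,300))
cv2.imwrite('pics/c1.png',o)
go((575.6,-65.6,135))
```

```text
at [575.3 -64.4 209.5] rot [ 3.1414e+00 -4.0000e-04  1.5284e+00] F [ 0.6  0.4 -1.8] t 6.05 shift cm [-0.12  0.03  7.45]
```

View pics/c1.png

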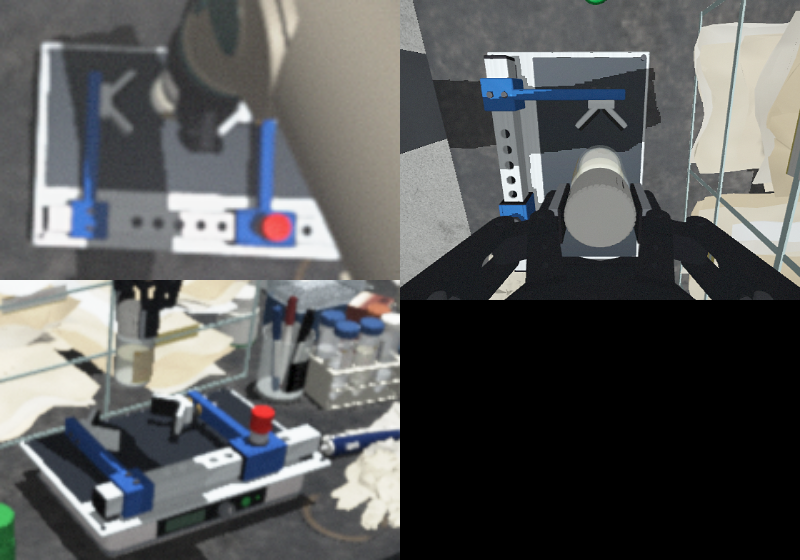

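Emit:
{"name": "move_arm", "arguments": {"targets": "-1 0 0 2.5 0 0 0; -1 0 0 2.5 0 0 0; -1 0 0 1.5 0 0 0; -1 0 0 0.7 0 0 0; -1 0 0 0.3 0 0 0"}}

```text
clock: 6.47
eef_pos: [574.6, -65.2, 133.2]
tool_rot: [-3.14, -0.0, 1.527]
force: [0.7, 0.8, -1.3]
width: 42.2
gripper_force: 61.3
```

Emit:
{"name": "move_arm", "arguments": {"targets": "-1 0 0 0.1 0 0 0; -1 0 0 0.1 0 0 0; -1 0 0 0.1 0 0 0; -1 0 0 0.1 0 0 0; -1 0 0 0.1 0 0 0"}}

```text
clock: 6.88
eef_pos: [575.8, -65.9, 130.0]
tool_rot: [3.14, 0.0, 1.526]
force: [0.3, 0.0, -1.1]
width: 42.2
gripper_force: 61.3
```

Emit:
{"name": "move_arm", "arguments": {"targets": "-1 0 0 0.1 0 0 0; -1 0 0 0.1 0 0 0; -1 0 0 0.1 0 0 0; -1 0 0 0 0 0 0"}}

```text
clock: 7.22
eef_pos: [575.1, -65.8, 126.1]
tool_rot: [-3.141, -0.0, 1.526]
force: [0.0, -0.2, -1.0]
width: 42.8
gripper_force: 61.3
```

Emit:
{"name": "move_arm", "arguments": {"targets": "-1 0 0 0.1 0 0 0; -1 0 0 0 0 0 0; -1 0 0 0 0 0 0"}}

```text
clock: 7.47
eef_pos: [575.3, -65.9, 125.6]
tool_rot: [3.141, 0.0, 1.526]
force: [-1.2, -1.1, 3.1]
width: 42.4
gripper_force: 61.8
```

Contact (+3 N). Release gently and rise.

Emit:
{"name": "move_arm", "arguments": {"targets": "-0.2 0 0 0 0 0 0; 0 0 0 0 0 0 0; 0.3 0 0 0 0 0 0; 1 0 0 0 0 0 0; 1 0 0 0 0 0 0"}}

```text
clock: 7.88
eef_pos: [575.4, -65.7, 125.2]
tool_rot: [3.141, -0.0, 1.526]
force: [0.9, 0.3, 0.3]
width: 76.6
gripper_force: 0.0
```

Emit:
{"name": "move_arm", "arguments": {"targets": "1 0 0 0 0 0 0; 1 0 0 0 0 0 0; 1 0 0 -1 0 0 0; 1 0 0 -4 0 0 0; 1 0 0 -4 0 0 0"}}

```text
clock: 8.3
eef_pos: [573.8, -65.6, 215.3]
tool_rot: [-3.137, -0.001, 1.527]
force: [1.5, -0.4, -0.2]
width: 85.4
gripper_force: 0.0
```

Run:
```python
from h import *
b=grab('top','t2');a=grab('scene','s2');w=grab('wrist','w2')
o=np.zeros((560,800,3),np.uint8)
o[:280,:400]=cv2.resize(b['color'][140:260,300:471,::-1],(400,280))
o[280:,:400]=cv2.resize(a['color'][110:260,270:484,::-1],(400,280))
o[:300,400:]=cv2.resize(w['color'][...,::-1],(400,300))
cv2.imwrite('pics/c2.png',o)
go((457.8,-157,200))
```

```text
at [577.9 -65.7 219.5] rot [3.1336e+00 2.0000e-04 1.5262e+00] F [ 0.5 -0.5 -0.4] t 8.45 shift cm [ -9.66 -11.6    1.86]
```

View pics/c2.png

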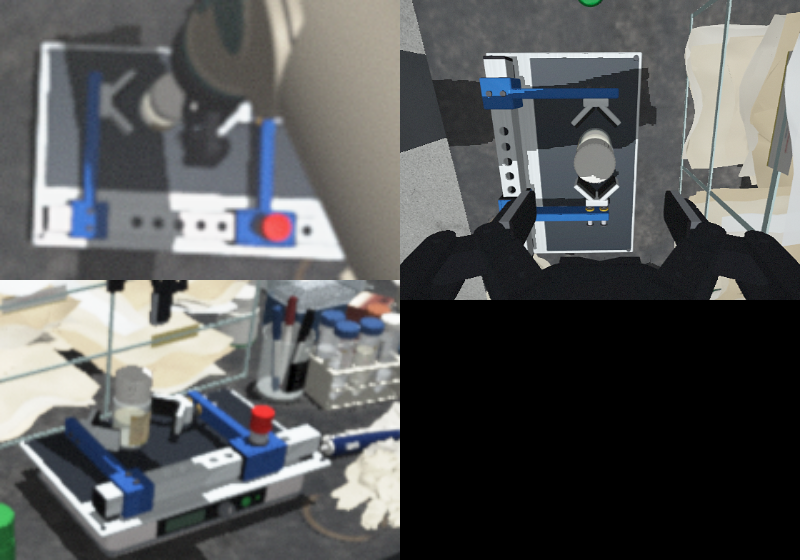

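Emit:
{"name": "move_arm", "arguments": {"targets": "1 -2.4 -2.9 0 0 0 0; 1 -2.4 -2.9 0 0 0 0; 1 -2.4 -2.9 0 0 0 0; 1 -2.4 -2.8 0 0 0 0; 1 0 0 0 0 0 0"}}

```text
clock: 8.87
eef_pos: [448.2, -161.9, 214.3]
tool_rot: [-3.133, 0.003, 1.518]
force: [-1.0, -0.1, -1.4]
width: 85.5
gripper_force: 0.0
```

Emit:
{"name": "move_arm", "arguments": {"targets": "1 0 0 0 0 0 0; 1 0 0 0 0 0 0; 1 0 0 0 0 0 0"}}

```text
clock: 9.12
eef_pos: [457.1, -155.7, 215.3]
tool_rot: [3.141, -0.001, 1.528]
force: [0.9, 0.3, 0.7]
width: 85.2
gripper_force: 0.0
```

Run:
```python
from h import *
w=grab('wrist','w3')
hs=cv2.cvtColor(w['color'],cv2.COLOR_RGB2HSV)
m=(((hs[...,0]<8)|(hs[...,0]>172))&(hs[...,1]>130)&(hs[...,2]>60)).astype(np.uint8)
n,l,s,c=cv2.connectedComponentsWithStats(m)
for i in range(1,n):
  if s[i][4]>150: print(s[i],c[i],onz(w,*c[i],140))
go((457.6,-157,118))
```

```text
[266 207  32  38 945] [280.82751323 225.36613757] [ 458.07193592 -156.69948047  140.        ]
at [ 457.2 -155.5  215.3] rot [ 3.1410e+00 -7.0000e-04  1.5284e+00] F [ 0.7  0.3 -0.1] t 9.1667 shift cm [-0.15  0.05  9.73]
```

Emit:
{"name": "move_arm", "arguments": {"targets": "1 -0.1 0.1 3 0 0 0; 1 0 0 3 0 0 0; 1 0 0 2.5 0 0 0; 1 0 0 1.2 0 0 0; 1 0 0 0 0 0 0"}}

```text
clock: 9.58
eef_pos: [456.0, -156.0, 115.6]
tool_rot: [-3.136, -0.002, 1.529]
force: [-0.6, 0.6, 0.2]
width: 85.2
gripper_force: 0.0
```

Emit:
{"name": "move_arm", "arguments": {"targets": "1 0 0 0 0 0 0; -0.2 0 0 0 0 0 0; -0.4 0 0 0 0 0 0; -1 0 0 0 0 0 0; -1 0 0 0 0 0 0"}}

```text
clock: 10.0
eef_pos: [457.6, -157.8, 119.2]
tool_rot: [3.14, 0.001, 1.526]
force: [0.2, 0.9, 1.0]
width: 39.0
gripper_force: 0.0
```

Emit:
{"name": "move_arm", "arguments": {"targets": "-1 0 0 0 0 0 0; -1 0 0 0 0 0 0; -1 0 0 0 0 0 0; -1 0 0 0 0 0 0"}}

```text
clock: 10.33
eef_pos: [457.9, -157.8, 119.2]
tool_rot: [3.139, 0.001, 1.526]
force: [-1.0, -0.0, 5.9]
width: 23.1
gripper_force: 58.6
```

Emit:
{"name": "move_arm", "arguments": {"targets": "-1 0 0 -0.3 0 0 0; -1 0 0 -0.3 0 0 0; -1 0 0 -0.3 0 0 0; -1 0 0 -0.2 0 0 0; -1 0 0 0 0 0 0"}}

```text
clock: 10.75
eef_pos: [457.8, -157.8, 129.6]
tool_rot: [3.14, 0.0, 1.526]
force: [5.4, -1.3, -8.4]
width: 23.2
gripper_force: 59.2
```

Emit:
{"name": "move_arm", "arguments": {"targets": "-1 0 0 0 0 0 0; -1 0 0 0 0 0 0"}}

```text
clock: 10.92
eef_pos: [457.8, -157.8, 129.3]
tool_rot: [3.14, 0.0, 1.526]
force: [6.1, -1.7, -8.8]
width: 23.2
gripper_force: 59.2
```

Run:
```python
from h import *
u=60*np.array([.039,.9992]);s=read_state();print(s['width'],s['gripper_force'])
go((457.9+u[0],-157.8+u[1],s['eef_pos'][2]))
```

```text
23.19493458317016 59.18999433517456
at [ 457.8 -157.8  129.3] rot [3.1401 0.     1.5263] F [ 6.1 -1.7 -8.8] t 10.9167 shift cm [ 6.   -0.02 -0.  ]
```

Emit:
{"name": "move_arm", "arguments": {"targets": "-1 0.4 0 0 0 0 0; -1 0.7 0 0 0 0 0; -1 0.8 0 0 0 0 0; -1 0.8 0 0 0 0 0; -1 0.5 0 0 0 0 0"}}

```text
clock: 11.33
eef_pos: [459.1, -125.2, 129.3]
tool_rot: [3.14, -0.0, 1.527]
force: [5.1, -1.7, -10.1]
width: 23.1
gripper_force: 59.2
```

Emit:
{"name": "move_arm", "arguments": {"targets": "-1 0.2 0 0 0 0 0; -1 0.2 0 0 0 0 0; -1 0.2 0 0 0 0 0; -1 0.2 0 0 0 0 0; -1 0.2 0 0 0 0 0"}}

```text
clock: 11.75
eef_pos: [459.5, -116.4, 129.3]
tool_rot: [3.141, 0.001, 1.526]
force: [5.2, -3.1, -9.3]
width: 23.2
gripper_force: 59.2
```

Emit:
{"name": "move_arm", "arguments": {"targets": "-1 0.2 0 0 0 0 0; -1 0.2 0 0 0 0 0; -1 0.2 0 0 0 0 0; -1 0.2 0 0 0 0 0; -1 0.2 0 0 0 0 0"}}

```text
clock: 12.17
eef_pos: [459.9, -106.5, 129.3]
tool_rot: [3.141, 0.001, 1.526]
force: [4.5, -2.3, -9.4]
width: 23.1
gripper_force: 59.2
```

Run:
```python
from h import *
u=60*np.array([.039,.9992]);s=read_state();print(s['width'],s['gripper_force'])
go((457.9+u[0],-157.8+u[1],129.3))
b=grab('top','t3');a=grab('scene','s3');w=grab('wrist','w4')
o=np.zeros((560,800,3),np.uint8)
o[:280,:400]=cv2.resize(b['color'][140:260,300:471,::-1],(400,280))
o[280:,:400]=cv2.resize(a['color'][110:260,270:484,::-1],(400,280))
o[:300,400:]=cv2.resize(w['color'][...,::-1],(400,300))
cv2.imwrite('pics/c3.png',o)
```

```text
23.10979382977932 59.206958413124084
at [ 459.9 -106.5  129.3] rot [3.1407e+00 8.0000e-04 1.5258e+00] F [ 4.5 -2.3 -9.4] t 12.1667 shift cm [ 0.86 -0.    0.  ]
```

View pics/c3.png

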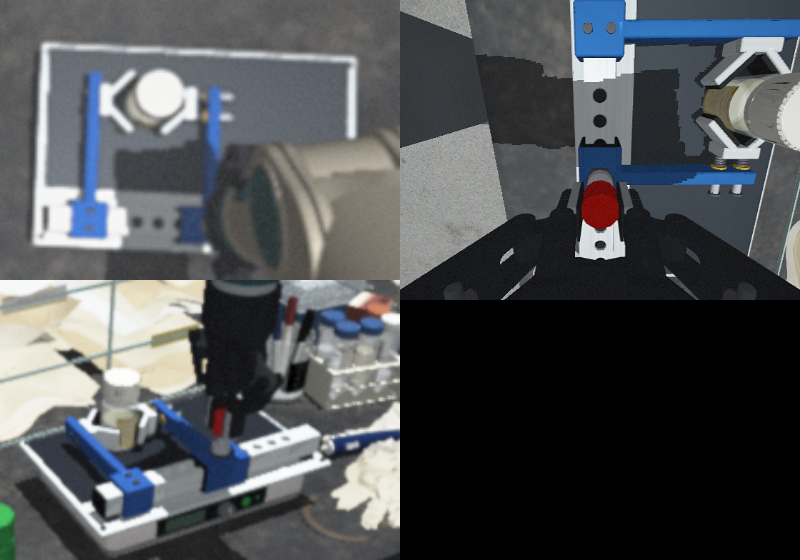

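Emit:
{"name": "move_arm", "arguments": {"targets": "-1 0.2 0 0 0 0 0; -1 0.2 0 0 0 0 0; -1 0.2 0 0 0 0 0; -1 0.2 0 0 0 0 0; -1 0.06 0 0 0 0 0"}}

```text
clock: 12.73
eef_pos: [460.1, -99.6, 129.4]
tool_rot: [3.141, 0.003, 1.525]
force: [5.4, -7.4, -9.0]
width: 23.0
gripper_force: 59.2
```

Emit:
{"name": "move_arm", "arguments": {"targets": "-1 0 0 0 0 0 0; -1 0 0 0 0 0 0; -1 0 0 0 0 0 0"}}

```text
clock: 12.98
eef_pos: [460.2, -99.6, 129.4]
tool_rot: [3.141, 0.003, 1.525]
force: [4.8, -6.6, -9.1]
width: 23.3
gripper_force: 59.2
```

Run:
```python
from h import *
u=60*np.array([.039,.9992])
go((457.9+u[0],-157.8+u[1],119.2))
```

```text
at [460.2 -99.6 129.4] rot [3.1407e+00 2.7000e-03 1.5246e+00] F [ 4.8 -6.6 -9.1] t 12.9833 shift cm [ 0.18 -0.    1.02]
```

Emit:
{"name": "move_arm", "arguments": {"targets": "-1 0.2 0 0 0 0 0; -1 0.05 0 0 0 0 0; -1 0 0 0 0 0 0"}}

```text
clock: 13.23
eef_pos: [460.2, -97.8, 129.4]
tool_rot: [3.141, 0.003, 1.524]
force: [5.4, -8.3, -7.7]
width: 23.4
gripper_force: 59.2
```

Emit:
{"name": "move_arm", "arguments": {"targets": "-1 0 0 0.2 0 0 0; -1 0 0 0.2 0 0 0; -1 0 0 0.2 0 0 0; -1 0 0 0 0 0 0"}}

```text
clock: 13.57
eef_pos: [460.2, -97.8, 123.2]
tool_rot: [3.141, 0.003, 1.524]
force: [4.4, -8.5, -6.9]
width: 23.2
gripper_force: 59.4
```

Emit:
{"name": "move_arm", "arguments": {"targets": "-1 0 0 0.2 0 0 0; -1 0 0 0.2 0 0 0; -1 0 0 0.05 0 0 0; -1 0 0 0 0 0 0; -1 0 0 0 0 0 0"}}

```text
clock: 13.98
eef_pos: [460.2, -97.8, 119.3]
tool_rot: [3.141, 0.004, 1.524]
force: [3.2, -7.2, -4.2]
width: 23.2
gripper_force: 60.1
```

Emit:
{"name": "move_arm", "arguments": {"targets": "-0.4 0 0 0 0 0 0; -0.2 0 0 0 0 0 0; 0.2 0 0 0 0 0 0; 0.6 0 0 0 0 0 0; 0.6 0 0 0 0 0 0"}}

```text
clock: 14.4
eef_pos: [459.2, -94.2, 118.8]
tool_rot: [-3.14, -0.0, 1.527]
force: [0.0, -0.4, 0.3]
width: 67.7
gripper_force: 0.0
```

Emit:
{"name": "move_arm", "arguments": {"targets": "0.6 0 0 0 0 0 0; 0.6 0 0 -1 0 0 0; 0.6 0 0 -3 0 0 0; 0.6 0 0 -4 0 0 0; 0.6 0 0 -4 0 0 0"}}

```text
clock: 14.82
eef_pos: [458.6, -94.0, 239.6]
tool_rot: [-3.138, -0.001, 1.527]
force: [1.6, -0.5, -0.6]
width: 68.3
gripper_force: 0.0
```

Emit:
{"name": "move_arm", "arguments": {"targets": "0.6 -3.5 0 0 0 0 0; 0.6 -3.5 0 0 0 0 0; 0.6 -3.5 0 0 0 0 0; 0.6 -3.5 0 0 0 0 0; 0.6 -3.5 0 0 0 0 0"}}

```text
clock: 15.23
eef_pos: [451.5, -270.8, 239.0]
tool_rot: [-3.141, -0.0, 1.527]
force: [1.1, -0.6, -0.6]
width: 68.5
gripper_force: 0.0
```

Emit:
{"name": "move_arm", "arguments": {"targets": "0.6 -3.5 0 0 0 0 0; 0.6 -3.5 0 0 0 0 0; 0.6 -3.5 0 0 0 0 0; 0.6 0 0 0 0 0 0; 0.6 0 0 0 0 0 0"}}

```text
clock: 15.65
eef_pos: [446.1, -376.3, 238.1]
tool_rot: [-3.14, -0.0, 1.522]
force: [1.1, 0.8, -1.0]
width: 68.6
gripper_force: 0.0
```

Run:
```python
from h import *
b=grab('top','t4');a=grab('scene','s4')
for d,n,z in((b,'top',144),(a,'scene',131)):
  hs=cv2.cvtColor(d['color'],cv2.COLOR_RGB2HSV)
  m=(((hs[...,0]<8)|(hs[...,0]>172))&(hs[...,1]>150)&(hs[...,2]>100)).astype(np.uint8)
  k,l,s,c=cv2.connectedComponentsWithStats(m)
  for i in range(1,k):
    if s[i][4]>50: print(n,s[i],c[i],onz(d,*c[i],z))
# expected scene pixel of knob centre at home / up 9
k0=np.array([457.4,-157.1]);
for h in(131,140):print(h,proj(a,(460,-97.2,h)))
o=np.zeros((560,800,3),np.uint8)
o[:420,:600]=cv2.resize(b['color'][140:260,300:471,::-1],(600,420))
o=np.zeros((600,800,3),np.uint8);o[:300,:428]=cv2.resize(b['color'][140:260,300:471,::-1],(428,300))
o[300:,:428]=cv2.resize(a['color'][110:260,270:484,::-1],(428,300))
o[:279,428:]=cv2.resize(a['color'][...,::-1],(372,279))
cv2.imwrite('pics/c4.png',o);print(read_state()['force'])
```

```text
top [385 231  11  10  84] [389.88095238 235.3452381 ] [460.18890833 -97.88599954 144.        ]
scene [381 183  13  16 163] [386.79754601 190.16564417] [ 464.78465779 -104.12095982  131.        ]
131 (np.float64(385.55998843617124), np.float64(192.1262692620034))
140 (np.float64(386.078268647071), np.float64(188.3481884908696))
[0.59579304 0.441766   0.46780846]
```

View pics/c4.png

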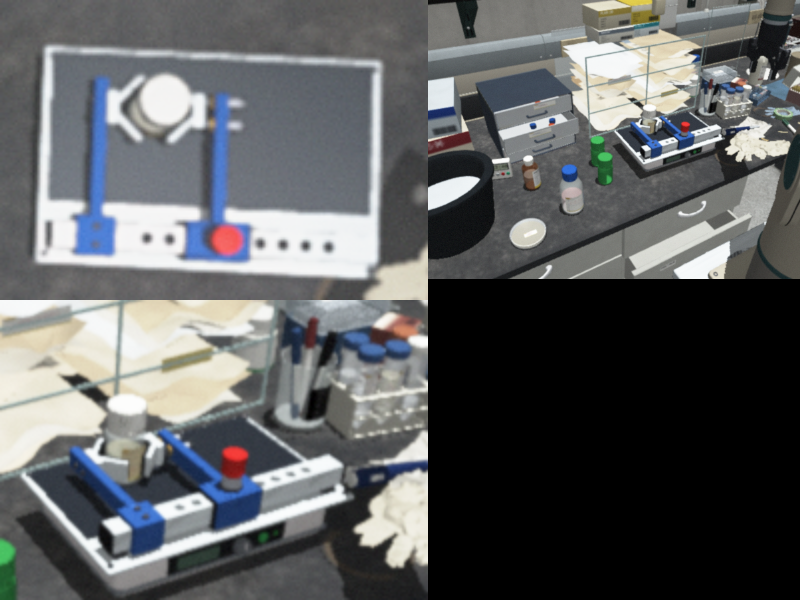

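```bash
python3 -c "
from h import *
print(order.finish_job())"
```

```text
the job is handed in; nothing more can be done
None
```

I loaded the wide-mouthed bottle upright in the fixed jaw, locked the clamp at the 0.060 hole and handed the job in after about 16 s. The final images show the knob moved 58 mm and the plunger at its home height. The spring jaw's pressing force was not measured, the amber and blue-capped bottles were never approached, and no verdict came back.

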